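Pack the vice so its jaws close parallel

TASK

A plywood part stands in one end of the vice, and closing the jaw on it alone would rack the jaw. Pinch the part's tenon to read its thickness, find the offcut in the rack that is just as thick, and stand that one on the vice's bed at the other end of the jaws as a packer. Then slide the jaw shut by feel (its hub is the place to push) until part and packer are both lightly but surely nipped between parallel jaws - the thin veneer bruises easily, so stop at a gentle nip - and leave the other offcuts standing in their rack and everything else as it is.

Things in the scene. Friction and masses are not known exactly. Their poses are not given: they have to be found in the camera images.
- vise: the vice, screwed to the bench: grey casting 210 mm wide, wooden jaw liners. Origin: at bench height, mid-width, in the plane of the fixed (far) jaw's wooden face. x points from the moving jaw to the fixed jaw (the closing direction), y along the jaws, z up. The fixed jaw stands behind that plane (x 0 to 37 mm); its top is 67 mm above the bench
- bed (a point): point on the vice's bed (top of the 12 mm base plate) at its free end, in the plane of the fixed jaw's face, 68 mm from mid-width (vice y = -68 mm). Two 16 mm guide bars (vice y = -24 and +24 mm) and the spindle between them cross the opening 40 mm above the bench, so work stands beside them, |y| from 34 to 105 mm
- jaw: the moving jaw, nearer the robot: 210 mm wide, 35 mm thick, top 67 mm above the bench. Origin: at bench height, mid-width, in the plane of its wooden face; x points to the fixed jaw, y along the jaw. It has play: it turns freely about a vertical axis through its origin by up to 0.09 rad either way and starts a little askew
- slide (a joint): travel of the moving jaw towards the fixed one, m: 0 fully open to 0.056; the opening between the faces is 65 mm minus this. It starts between 0 and 0.018. A brake (about 9 N to slide it) holds it where it is left and keeps the nip when the push is taken away. A steady push of about 17 N leaves two boards nipped with some 4 N each; below 2.5 N they are not sure, above 6 N each the veneer bruises
- hub (a point): centre of the front face of the round steel hub (40 mm diameter, 22 mm long) at the robot's end of the spindle, 40 mm above the bench, 70 mm in front of the jaw's back. Pushing it along the vice's x slides the jaw shut. The bench in front of and under it is clear. A level tommy bar (10 mm thick, 120 mm long, along y) crosses the spindle 18 mm behind this face
- rack: plywood stand for offcuts, 72 x 260 mm, its groove along its y: floor 12 mm above the bench, groove 24 mm wide between rails whose tops are 42 mm above the bench; end blocks to 48 mm. Origin: centre of its underside
- parts_rack: the same sort of stand, 72 x 170 mm, holding the finished parts that wait; leave it and them alone. Origin: centre of its underside
- offcut_a: plywood offcut standing on end in the rack: 50 mm wide (its y), 110 mm high, thickness (its x) 12, 15 or 18 mm, one of each among the three; which is which is not told and must be measured. Origin: centre of its underside
- offcut_b: plywood offcut standing on end in the rack: 50 mm wide (its y), 110 mm high, thickness (its x) 12, 15 or 18 mm, one of each among the three; which is which is not told and must be measured. Origin: centre of its underside
- offcut_c: plywood offcut standing on end in the rack: 50 mm wide (its y), 110 mm high, thickness (its x) 12, 15 or 18 mm, one of each among the three; which is which is not told and must be measured. Origin: centre of its underside
- part_a: plywood part with a stub tenon: 52 mm wide (y) up to 70 mm high, then a centred tenon 34 mm wide up to 114 mm; thickness (x, throughout) 12, 15 or 18 mm, one of each among the three, not told. Origin: centre of its underside. One of the three stands on the bed of the vice, near the fixed jaw, about vice y = +68 mm; the others wait in the parts rack
- part_b: plywood part with a stub tenon: 52 mm wide (y) up to 70 mm high, then a centred tenon 34 mm wide up to 114 mm; thickness (x, throughout) 12, 15 or 18 mm, one of each among the three, not told. Origin: centre of its underside. One of the three stands on the bed of the vice, near the fixed jaw, about vice y = +68 mm; the others wait in the parts rack
- part_c: plywood part with a stub tenon: 52 mm wide (y) up to 70 mm high, then a centred tenon 34 mm wide up to 114 mm; thickness (x, throughout) 12, 15 or 18 mm, one of each among the three, not told. Origin: centre of its underside. One of the three stands on the bed of the vice, near the fixed jaw, about vice y = +68 mm; the others wait in the parts rack
- tape: roll of masking tape lying flat, bystander, 100 mm across, 25 mm high; origin under its centre
- glue: glue bottle, bystander, 60 mm across, 150 mm high; origin under its centre
- screwdriver: screwdriver lying on the bench, bystander; origin under its middle
- square: try square lying flat, bystander, 160 x 100 mm, 18 mm high; origin under its wooden stock
- mug: white mug, bystander, 80 mm across, 90 mm high; origin under its centre
- mallet: wooden mallet lying on the bench, bystander, 300 mm long, 72 mm high; origin under its head

How it is judged:
By the outcome, as a careful person would: the job done as asked, in the order asked, and still so for the second after the job is handed in, with the robot touching nothing.
It also fails if it takes over 72 s, if anything falls off the work surface, if the arm or the gripper's body presses on something with over 40 N, if the wrist force passes 120 N, or if a joint passes its speed limit or range.

ROBOT

A 6-joint arm with a two-finger parallel gripper is mounted at the origin on the work surface. World frame = base frame: x ahead of the robot, y to its left, z up, the work surface at z = 0. Lengths are in m, angles in degrees, forces in N, time in s.
With the tool pointing down it reaches from about 0.375 to 0.75 m from the base axis. Payload 9 kg.
Tool frame: the origin (TCP) lies where the fingers leave the gripper's body, on its centre line; the fingertips stand 73 mm ahead of it and the grasp point (between the pads) lies 54 mm ahead of it (robot.tip_reach is the distance from the TCP to the fingertips, in m); z points along the fingers, y is the line along which they close (so a half turn about z gives the same grasp; the last joint's range is limited). The gripper opens to 85 mm and grips with 20 to 120 N. Pads are 22 mm wide; open, the fingers measure 114 mm over their backs; the gripper's body (76 mm by 85 mm) begins 54 mm behind the grasp point. The pads swing forward as they close: fully open they stand 13 mm farther back than shut.
Start: joints at [60.063, 5.964, 5.575, 89.605, 0, 77.527], TCP at [0.18, 0.572, 0.304] pointing down, gripper open.
Joint ranges: [-171.21, 171.21], [-48.23, 106.86], [-62.78, 66.21], [-105.2, 120.99], [-86.42, 89.51], [-180, 180]. Speed limits (degrees/s): [127.2, 127.2, 147.25, 180, 180, 180].

INTERFACE

Orientations are given as [roll, pitch, yaw] about the fixed x, y, z axes, in that order (R = Rz(yaw) Ry(pitch) Rx(roll)).
In Python, from plant import robot gives the robot as it stands. Calls block until the motion is done:
- robot.move_pose(position, orientation): joint-space move of the TCP to a pose.
- robot.line_to(position, vel=0.15, rotation=None, guard=None): straight line of the TCP; rotation=None keeps the orientation; vel is the mean speed in m/s. With guard (N) it stops when the force on the tool has changed by that much, and returns True; else False.
- robot.goto_joints(angles): joint-space move.
- robot.set_gripper(opening): finger opening in m; the grip force is fixed at half the most; returns when the fingers have stopped.
- robot.pause(seconds).
- robot.ik(position, orientation): joint angles nearest the present ones, or None.
- robot.observe(): the state.
- robot.grab_frame(name): name is "scene" or "side" or "wrist"; returns the picture (384x512x3 uint8, blue, green, red); there is no depth.
- robot.get_calibration(name): a dict with "vertical_fov" (degrees; the focal length in pixels is half the picture's height over the tangent of half this angle, whatever the lens; pixels are square), "cx", "cy" (the principal point, pixels), "rvec" (rotation vector, rad) and "tvec" (3), from world to camera coordinates, as OpenCV has them. Camera axes: x right, y down, z forward; pixel columns grow to the right and rows downward; lengths in m; the calibration is good to about 2 mm. A picture is of the moment at which its call begins: read the wrist's pose just before it. get_calibration takes no time and is no camera call; for the wrist camera it gives the pose at the moment of the call.
A pose or a line that the arm cannot do raises robot.IKError and nothing moves.
- robot.job_done(): hands the job in; it is judged then, once.
The state is a dict: "time": time; "q": joint angles; "qvel": joint speeds; "joint_torque": joint torques, N m; "tool_pos": TCP position; "tcp_rot": TCP orientation; "ft_force": force on the tool from outside, world axes, zero at the start; "torque": the same for the moment, N m; "gripper_width": finger opening in m; "gripper_force": force on a finger pad.
Only numpy, scipy, OpenCV 4.12 (cv2) and the standard library are available. Lean on these libraries where they do the work, as an engineer would, in place of code of your own. Each camera call takes 0.05 s, during which the arm holds its last target. There are 200 camera calls.

## Working session

There is one attempt and no reset: what is moved stays moved. The work goes in short steps, each a Python script; the robot and the scene stay as the last script left them, time stands still between calls to the robot, and variables do not carry over. Pictures are saved under pics/ and viewed, at most 10 in all, crops included, and the job is handed in when it is done.

```bash
ls; mkdir -p pics; python3 - <<'E'
from plant import robot
import cv2,numpy as np
for n in ("scene","side"):
    f=robot.grab_frame(n); cv2.imwrite(f"pics/{n}0.png",f)
    c=robot.get_calibration(n); R=cv2.Rodrigues(np.array(c["rvec"]))[0]
    print(n,c["vertical_fov"],c["cx"],c["cy"],"pos",-R.T@np.array(c["tvec"]),"fwd",R[2])
f=robot.grab_frame("wrist"); cv2.imwrite("pics/wrist0.png",f)
c=robot.get_calibration("wrist"); R=cv2.Rodrigues(np.array(c["rvec"]))[0]
print(c["vertical_fov"],c["cx"],-R.T@np.array(c["tvec"]).ravel(),R)
o=robot.observe(); print({k:o[k] for k in ("time","tool_pos","tcp_rot","gripper_width","ft_force")})
E
```

```text
pics
scene 47.66864726704634 263.2961983684567 188.73786335491417 pos [1.30961266 0.51918448 0.87886577] fwd [-0.63510629 -0.42438237 -0.6453988 ]
side 54.129837326571725 249.52920342396868 189.46930667418846 pos [-0.07011406 -0.59635078  0.65764504] fwd [ 0.58554044  0.57458615 -0.57183315]
62.4466982622388 256.7446191023297 [0.11751165 0.59215978 0.37244568] [[ 0.30047844  0.95378786 -0.00119576]
 [ 0.92027324 -0.28959022  0.2631248 ]
 [ 0.25061896 -0.08016376 -0.96476106]]
{'time': 0.15, 'tool_pos': array([0.17995335, 0.57217417, 0.30328028]), 'tcp_rot': array([-1.79939535e+02, -1.45165896e-02,  1.62535154e+02]), 'gripper_width': 0.08549422632384371, 'ft_force': array([0.26609233, 0.43007476, 0.30007911])}
```

View pics/scene0.png

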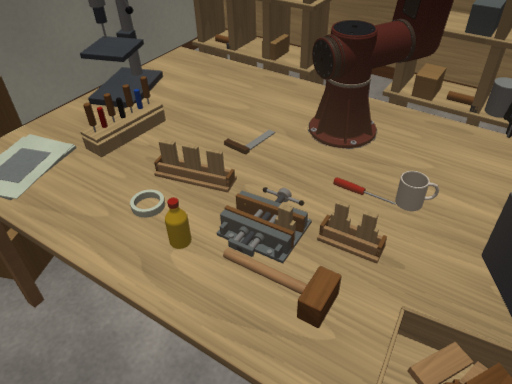

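View pics/side0.png

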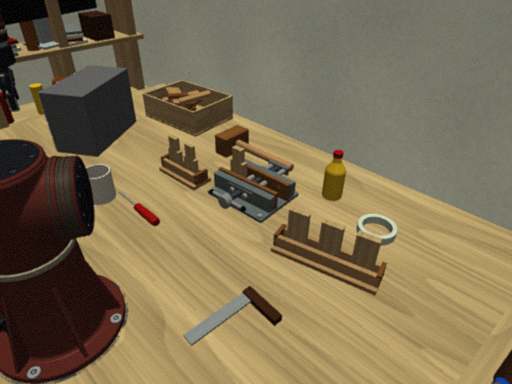

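The scene view shows the three-offcut rack at (195,170), the vice at (265,220) with a part standing at about (284,218), its hub at (284,193), and the parts rack at (352,237). In the side view the rack is at (328,255), the vice at (252,188), the part at (238,160) and the hub at (225,200).

```bash
cat > h.py <<'E'
import cv2,numpy as np
from plant import robot
def cal(n):
    c=robot.get_calibration(n); R=cv2.Rodrigues(np.array(c["rvec"]))[0]
    return dict(f=192/np.tan(np.radians(c["vertical_fov"]/2)),cx=c["cx"],cy=c["cy"],R=R,p=-R.T@np.array(c["tvec"]).ravel(),t=np.array(c["tvec"]).ravel())
def ray(c,px):
    d=c["R"].T@np.array([(px[0]-c["cx"])/c["f"],(px[1]-c["cy"])/c["f"],1.]); return c["p"],d/np.linalg.norm(d)
def onz(c,px,z):
    p,d=ray(c,px); return p+d*(z-p[2])/d[2]
def tri(c1,a,c2,b):
    p,d=ray(c1,a);q,e=ray(c2,b)
    s=np.linalg.lstsq(np.c_[d,-e],q-p,rcond=None)[0]
    A,B=p+s[0]*d,q+s[1]*e
    return (A+B)/2,np.linalg.norm(A-B)
def proj(c,P):
    v=c["R"]@np.asarray(P)+c["t"]; return np.array([c["f"]*v[0]/v[2]+c["cx"],c["f"]*v[1]/v[2]+c["cy"]])
E
python3 - <<'E'
from h import *
np.set_printoptions(precision=3,suppress=True)
s,d=cal("scene"),cal("side")
for n,a,b in [("hub",(284,193),(225,201)),("rackends",(157,164),(379,262)),("rack2",(234,176),(278,232)),("part",(285,210),(238,150))]:
    print(n,*tri(s,a,d,b))
print(onz(s,(265,220),.06),onz(d,(252,188),.06))
E
```

```text
hub [0.472 0.031 0.043] 0.0024798991717119544
rackends [ 0.565 -0.385  0.043] 0.0032089446053432487
rack2 [ 0.481 -0.149  0.037] 0.00975496753292078
part [0.602 0.112 0.119] 0.0003957424195028622
[0.611 0.056 0.06 ] [0.552 0.004 0.06 ]
```

```bash
python3 - <<'E'
from h import *
import pickle
np.set_printoptions(precision=4,suppress=True)
out=[]
for i,(x,y) in enumerate([(.46,0.06),(.46,-.2)]):
    robot.move_pose([x,y,.38],[180,0,180]); robot.pause(.2)
    c=cal("wrist"); f=robot.grab_frame("wrist"); out.append(c)
    cv2.imwrite(f"pics/w{i}.png",f)
    cv2.imwrite(f"pics/w{i}b.png",cv2.resize(f,(800,600),interpolation=cv2.INTER_CUBIC))
pickle.dump(out,open("w.pkl","wb"))
o=robot.observe(); print(o["time"],o["tool_pos"],o["q"],[c["p"] for c in out])
E
```

```text
3.7833 [ 0.4603 -0.199   0.3802] [-38.3573  -9.343   -1.4532  97.8749   0.0062 -38.454 ] [array([0.3944, 0.0603, 0.4491]), array([ 0.3948, -0.199 ,  0.4493])]
```

View pics/w0b.png

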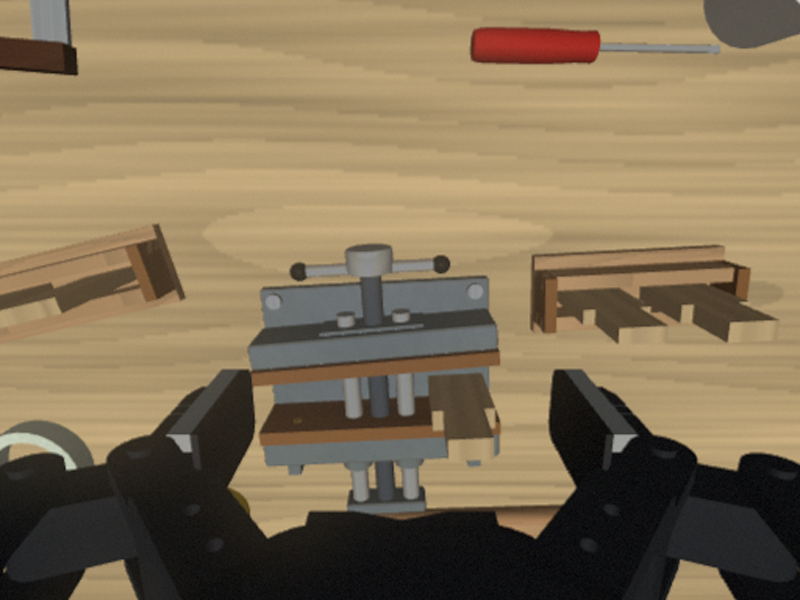

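View pics/w1b.png

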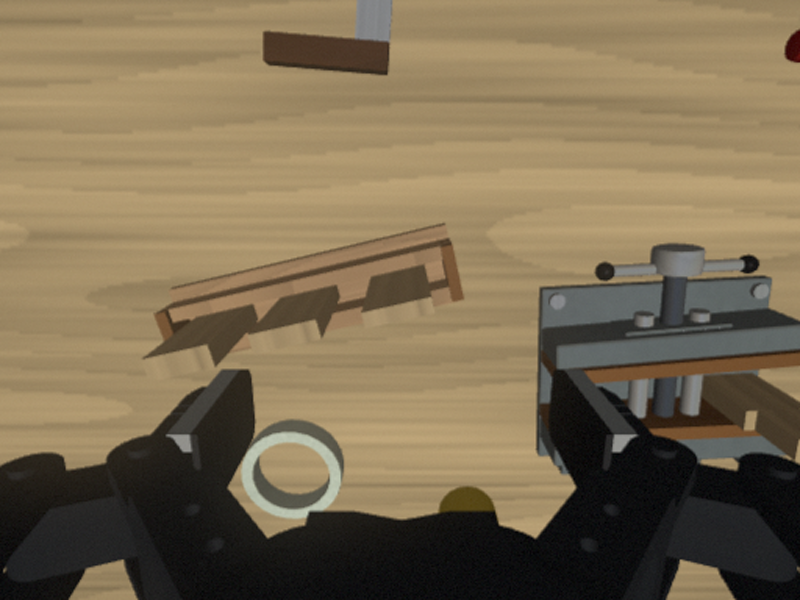

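w0 (800x600) shows the vice with its hub at (369,252), the moving jaw liner strip from (253,378) to (498,357), the fixed liner at about (262,438)–(445,425), and the part's tenon end at about (468,440). w1 shows the rack from (160,300) to (455,260), with offcut tops near (180,365), (290,335) and (397,305). I'll zoom in on both.

```bash
python3 - <<'E'
import cv2
def crop(n,x0,x1,y0,y1,k,o):
    f=cv2.imread(f"pics/{n}.png")[y0:y1,x0:x1]; f=cv2.convertScaleAbs(cv2.resize(f,None,fx=k,fy=k,interpolation=cv2.INTER_CUBIC),alpha=1.4)
    for x in range((x0+19)//20*20,x1,20): cv2.putText(f,str(x),((x-x0)*k,10),0,.35,(255,255,0)); cv2.line(f,((x-x0)*k,12),((x-x0)*k,(y1-y0)*k),(255,255,0) ,1) if 0 else cv2.line(f,((x-x0)*k,12),((x-x0)*k,20),(255,255,0),1)
    for y in range((y0+19)//20*20,y1,20): cv2.putText(f,str(y),(0,(y-y0)*k),0,.35,(255,255,0)); cv2.line(f,(25,(y-y0)*k),(35,(y-y0)*k),(255,255,0),1)
    cv2.imwrite(f"pics/{o}.png",f); print(f.shape)
crop("w0",150,335,150,300,4,"cv"); crop("w1",85,305,135,250,3,"cr")
E
```

```text
(600, 740, 3)
(345, 660, 3)
```

View pics/cv.png

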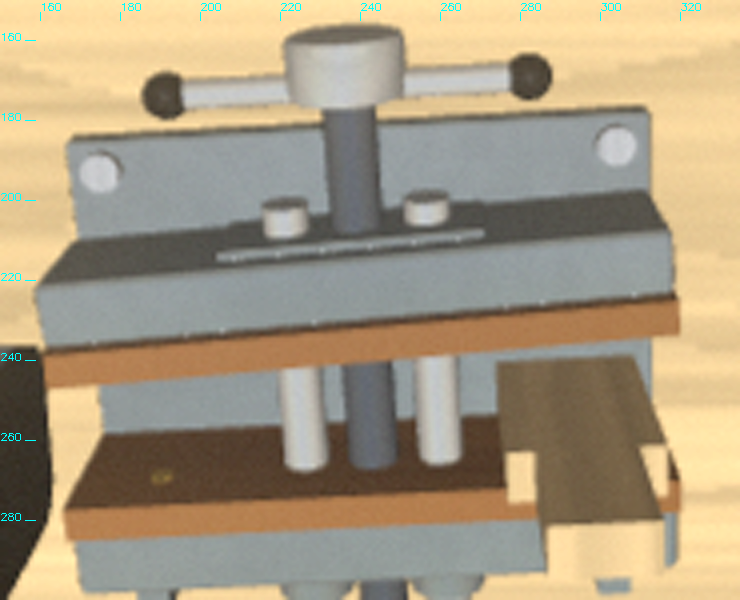

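View pics/cr.png

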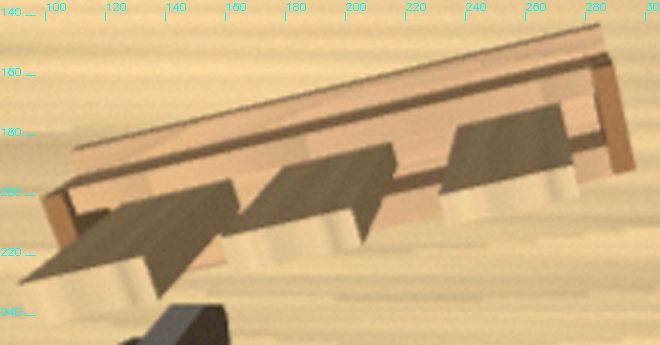

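```bash
cat > m.py <<'E'
from h import *
import pickle
np.set_printoptions(precision=4,suppress=True)
W=pickle.load(open("w.pkl","rb")); S,D=cal("scene"),cal("side")
v=lambda x,y,z:onz(W[0],(150+x/4,150+y/4),z)
r=lambda x,y,z:onz(W[1],(85+x/3,135+y/3),z)
ang=lambda a,b:np.degrees(np.arctan2(-(b-a)[0],(b-a)[1]))
if __name__=="__main__":
    fl,fr=v(67,508,.067),v(678,480,.067); print("fixed",fl,fr,ang(fl,fr),np.linalg.norm(fr-fl),(fl+fr)/2)
    ml,mr=v(48,385,.067),v(678,333,.067); print("moving",ml,mr,ang(ml,mr),(ml+mr)/2)
    bl,br=v(70,137,.012),v(650,108,.012); print("base",bl,br,ang(bl,br),np.linalg.norm(br-bl))
    print("hub top front",v(345,28,.06), "L,R",v(285,45,.04),v(403,45,.04))
    p=[v(548,522,.126),v(667,520,.126),v(548,575,.126),v(665,573,.126)]
    print("part",*p,np.linalg.norm(p[0]-p[2]),sum(p)/4)
    for n,q in dict(L=[(20,283),(143,257),(38,323),(158,298)],M=[(220,237),(352,208),(233,263),(363,243)],R=[(440,195),(573,165),(445,222),(578,195)]).items():
        P=[r(*a,.122) for a in q]; print(n,sum(P)/4,ang(P[0],P[1]),np.linalg.norm(P[1]-P[0]),"th",np.linalg.norm(P[1]-P[3]),"side px",proj(D,sum(P)/4),"scene",proj(S,sum(P)/4))
    a,b=r(75,148,.042),r(598,24,.042); print("rack rail",a,b,ang(a,b),np.linalg.norm(a-b))
    print("part px",proj(D,sum(p)/4),proj(S,sum(p)/4))
    f=[]
    for n,x0,x1,y0,y1 in (("side0",210,400,120,290),("scene0",140,330,120,260)):
        g=cv2.imread(f"pics/{n}.png")[y0:y1,x0:x1]; f.append(cv2.convertScaleAbs(cv2.resize(g,(400,int(400*g.shape[0]/g.shape[1])),interpolation=cv2.INTER_CUBIC),alpha=1.4)[:300])
    h=max(a.shape[0] for a in f); cv2.imwrite("pics/cs.png",np.hstack([cv2.copyMakeBorder(a,0,h-a.shape[0],0,0,0) for a in f]))
E
python3 m.py
```

```text
fixed [ 0.6239 -0.0615  0.067 ] [0.6132 0.1448 0.067 ] 2.9665857738641894 0.20659459728644497 [0.6186 0.0416 0.067 ]
moving [ 0.5785 -0.0644  0.067 ] [0.5599 0.142  0.067 ] 5.142490093376217 [0.5692 0.0388 0.067 ]
base [ 0.5085 -0.067   0.012 ] [0.4977 0.1393 0.012 ] 2.974643296997989 0.20654384940116094
hub top front [0.461  0.0349 0.06  ] L,R [0.47   0.0138 0.04  ] [0.47   0.0524 0.04  ]
part [0.5929 0.0951 0.126 ] [0.5923 0.1293 0.126 ] [0.6103 0.0956 0.126 ] [0.6096 0.1296 0.126 ] 0.017368031412134236 [0.6013 0.1124 0.126 ]
L [ 0.5353 -0.357   0.122 ] 12.523169682082862 0.04775785268105087 th 0.016738016990028883 side px [368.2776 235.9283] scene [166.5421 141.7845]
M [ 0.5145 -0.2806  0.122 ] 12.973575281443825 0.050003363874756776 th 0.0138994702643495 side px [332.5646 223.8832] scene [189.7137 145.9424]
R [ 0.4977 -0.2013  0.122 ] 13.327462963569216 0.04912722415760994 th 0.01141892829398765 side px [299.5666 211.3861] scene [213.5059 151.18  ]
rack rail [ 0.5016 -0.3941  0.042 ] [ 0.4464 -0.1637  0.042 ] 13.474459567913962 0.23694001033892859
part px [237.7791 147.9429] [285.3298 207.5861]
```

View pics/cs.png

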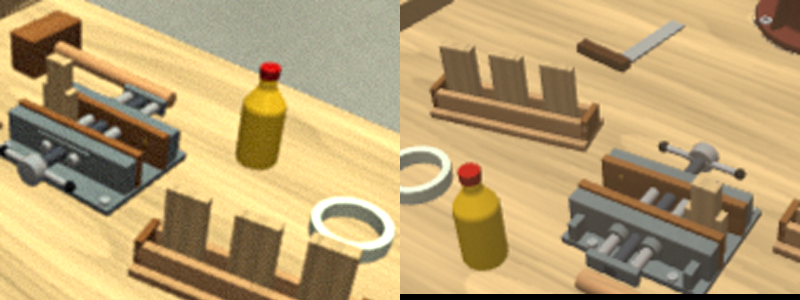

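The side and scene crops show the board tops where the wrist-view estimates project them (offcut M at crop (258,218), part at (60,58)). That confirms tops at about 0.122 and 0.126 m, and the route is clear. Next I pinch the tenon.

```bash
python3 - <<'E'
from h import *
np.set_printoptions(precision=4,suppress=True)
D=cal("side"); print("bottle",onz(D,(333,197),.0))
robot.move_pose([.6013,.1124,.25],[180,0,93]); robot.set_gripper(.05)
o=robot.observe(); print(o["time"],o["q"],o["gripper_width"])
print(robot.line_to([.6013,.1124,.157],guard=8))
robot.set_gripper(.005); o=robot.observe(); print("PINCH",o["gripper_width"],o["gripper_force"],o["ft_force"],o["tool_pos"],o["time"])
robot.set_gripper(.05); o=robot.observe(); print(o["ft_force"],o["gripper_width"])
robot.line_to([.6013,.1124,.25],vel=.25)
E
```

```text
bottle [ 0.7526 -0.1382  0.    ]
6.0917 [-1.6558  7.764   1.9119 84.1438 -0.0011 85.3501] 0.04997232470492216
False
PINCH 0.01751262771005165 59.10426914691925 [-0.059  -1.0478  6.1733] [0.602  0.1124 0.1583] 7.25
[ 0.1632 -0.0256 -0.5046] 0.05008232721721023
```

```bash
python3 - <<'E'
from h import *
np.set_printoptions(precision=4,suppress=True)
robot.move_pose([.5353,-.357,.26],[180,0,103.2])
print(robot.line_to([.5353,-.357,.157],guard=8))
robot.set_gripper(.005); o=robot.observe(); print("PINCH",o["gripper_width"],o["gripper_force"],o["ft_force"],o["tool_pos"],o["time"])
if abs(o["gripper_width"]-.0175)<.0008:
    robot.line_to([.5353,-.357,.31],vel=.2); robot.pause(.1)
    o=robot.observe(); print("lift",o["gripper_width"],o["ft_force"],o["tool_pos"],o["time"])
    robot.move_pose([.6086,-.027,.31],[180,0,93]); robot.pause(.2)
    o=robot.observe(); print(o["q"],o["tool_pos"],o["tcp_rot"],o["time"])
    f=robot.grab_frame("wrist"); g=robot.grab_frame("side"); cv2.imwrite("pics/side1.png",g); cv2.imwrite("pics/w2.png",f)
    cv2.imwrite("pics/hold.png",np.hstack([cv2.resize(f,(400,300)),cv2.resize(g[90:300,170:450],(400,300),interpolation=cv2.INTER_CUBIC)]))
E
```

```text
False
PINCH 0.017381185310247044 59.0718412399292 [-0.81   -0.5093  5.9887] [ 0.5358 -0.3575  0.1582] 11.15
lift 0.017325063446265287 [-0.3276 -0.338  -0.8786] [ 0.5349 -0.3566  0.3081] 12.1667
[-14.9211   7.701    8.0564  90.3633  -0.0037  72.1594] [ 0.6086 -0.0281  0.3099] [-179.9914    0.0011   92.9196] 13.6417
```

View pics/hold.png

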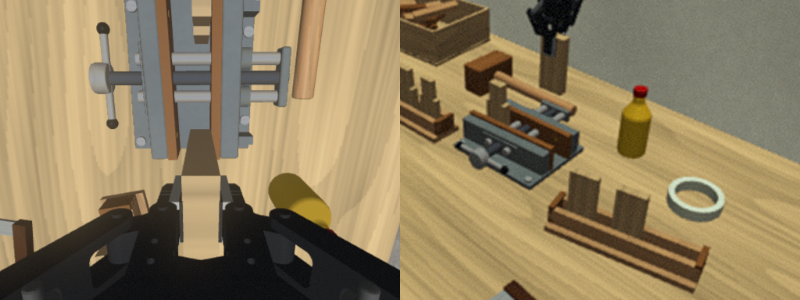

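The offcut measures 17.4 mm against the tenon's 17.5 mm, so they match. The picture shows it held upright, level with the jaws' free end (wrist view (200,160)), with the other two still in the rack.

```bash
python3 - <<'E'
from h import *
np.set_printoptions(precision=4,suppress=True)
X,Y=.6086,-.0265
robot.line_to([X,Y,.24],vel=.2)
print(robot.line_to([X,Y,.163],vel=.08,guard=8))
print(robot.line_to([X,Y,.152],vel=.02,guard=5)); o=robot.observe(); print(o["ft_force"],o["tool_pos"],o["time"])
if o["tool_pos"][2]<.162:
    robot.set_gripper(.045); o=robot.observe(); print(o["ft_force"],o["gripper_width"])
    robot.line_to([X,Y,.26],vel=.25)
    robot.move_pose([.50,.03,.38],[180,0,180]); robot.pause(.2)
    c=cal("wrist");f=robot.grab_frame("wrist"); cv2.imwrite("pics/w3.png",f)
    import pickle; pickle.dump(c,open("w3.pkl","wb"))
    cv2.imwrite("pics/w3c.png",cv2.convertScaleAbs(cv2.resize(f[100:320,130:400],None,fx=2.7,fy=2.7,interpolation=cv2.INTER_CUBIC),alpha=1.3)); print(robot.observe()["time"])
E
```

```text
False
True
[-0.5103  0.0989  3.7401] [ 0.6091 -0.0266  0.1582] 15.725
[0.6138 0.6116 0.0552] 0.04484720230173862
18.2333
```

View pics/w3c.png

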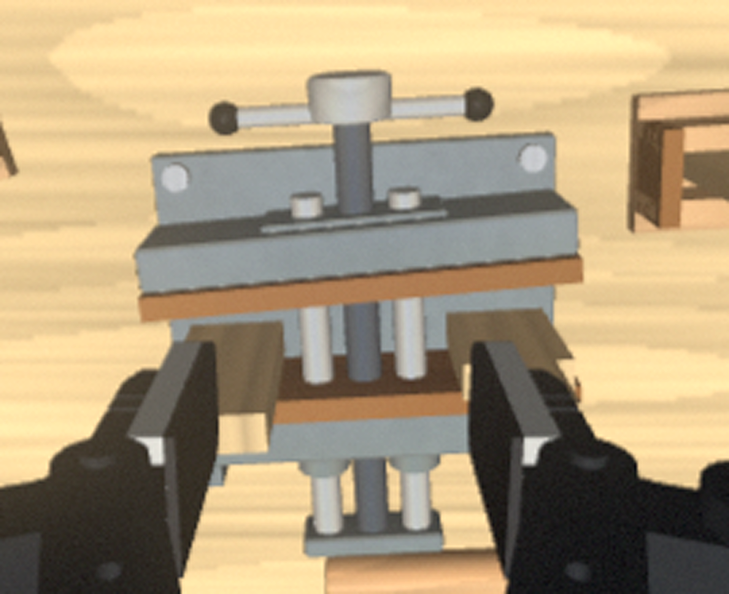

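The packer stands upright at the free end (crop (243,430)), the part opposite it (520,330), with the hub at (349,95). Next I push the hub by feel.

```bash
python3 - <<'E'
from h import *
np.set_printoptions(precision=4,suppress=True)
u=np.array([.99866,.0518,0]); c0=np.array([.6186,.0416,0])
at=lambda s,z:list(c0+u*s+[0,0,z])   # s along the vice x
robot.set_gripper(0.0)
s0=-.187
robot.move_pose(at(s0,.2),[180,0,183]); print(robot.line_to(at(s0,.097),vel=.15,guard=8)); robot.pause(.3)
b=np.mean([robot.observe()["ft_force"] for _ in range(3)],0); np.save("base.npy",b)
print("base",b,robot.observe()["tool_pos"])
print(robot.line_to(at(s0+.04,.097),vel=.03,guard=4)); o=robot.observe()
print("touch",o["ft_force"]-b,o["tool_pos"],(o["tool_pos"]-c0)@u,o["time"])
s=(o["tool_pos"]-c0)@u
print(robot.line_to(at(s+.02,.097),vel=.012,guard=12)); robot.pause(.1); o=robot.observe()
print((o["ft_force"]-b),(o["tool_pos"]-c0)@u,o["time"])
E
```

```text
False
base [-0.5608  0.0624  0.4628] [0.4323 0.0318 0.0976]
True
touch [ 0.7867  0.0037 -1.3999] [0.4534 0.0331 0.0967] -0.16537322533128707 21.45
False
[-8.724   0.0154  4.5177] -0.14691455202462397 23.425
```

```bash
python3 - <<'E'
from h import *
np.set_printoptions(precision=4,suppress=True)
u=np.array([.99866,.0518,0]); c0=np.array([.6186,.0416,0]); b=np.load("base.npy")
at=lambda s,z:list(c0+u*s+[0,0,z])
st=lambda:(lambda o:(-(o["ft_force"]-b)@u,(o["tool_pos"]-c0)@u,o["time"]))(robot.observe())
s=-.1469
print(robot.line_to(at(s+.008,.097),vel=.012,guard=6)); print(st())
s=st()[1]; t=s
for i in range(40):
    t+=.0004; g=robot.line_to(at(t,.097),vel=.008,guard=5); robot.pause(.05); F,s,T=st(); print(round(F,1),round(s*1e3,2),round(t*1e3,2),round(T,1),g)
    if F>13.5 or T>45: break
E
```

```text
False
(np.float64(7.960598196847961), np.float64(-0.14034357395179886), 24.1167)
-0.7 -141.05 -139.94 24.4 True
5.4 -140.32 -139.54 24.8 False
7.8 -140.21 -139.14 25.1 False
8.4 -139.98 -138.74 25.4 False
8.9 -139.65 -138.34 25.7 False
8.5 -139.26 -137.94 26.0 False
9.5 -138.87 -137.54 26.3 False
9.4 -138.47 -137.14 26.6 False
9.3 -138.08 -136.74 26.9 False
9.4 -137.68 -136.34 27.2 False
8.5 -137.26 -135.94 27.5 False
8.6 -136.88 -135.54 27.8 False
9.2 -136.47 -135.14 28.1 False
8.3 -136.07 -134.74 28.4 False
9.4 -135.71 -134.34 28.7 False
9.0 -135.33 -133.94 29.0 False
9.2 -134.97 -133.54 29.3 False
10.4 -134.57 -133.14 29.6 False
10.0 -134.17 -132.74 29.9 False
12.1 -134.09 -132.34 30.2 False
14.8 -134.04 -131.94 30.5 False
```

The slide ran at a steady 9 N and has now met both boards. I'll build up to about 17 N in small steps.

```bash
python3 - <<'E'
from h import *
u=np.array([.99866,.0518,0]); c0=np.array([.6186,.0416,0]); b=np.load("base.npy")
at=lambda s,z:list(c0+u*s+[0,0,z])
def st():
    F=[]
    for _ in range(5):
        o=robot.observe(); F.append(-(o["ft_force"]-b)@u); robot.pause(.02)
    return np.mean(F),np.std(F),(o["tool_pos"]-c0)@u,o["time"]
t=-.13194; print(st())
for i in range(15):
    t+=.00015; robot.line_to(at(t,.097),vel=.008); robot.pause(.15); F,d,s,T=st(); print(round(F,2),round(d,2),round(s*1e3,2),round(t*1e3,2),round(T,1))
    if F>16.6: break
E
```

```text
(np.float64(14.64889474648798), np.float64(0.6367106951631987), np.float64(-0.13403028590562405), 30.5917)
15.43 0.37 -134.04 -131.79 31.1
16.62 0.27 -134.0 -131.64 31.6
```

```bash
python3 - <<'E'
from h import *
np.set_printoptions(precision=3,suppress=True)
u=np.array([.99866,.0518,0]); c0=np.array([.6186,.0416,0]); b=np.load("base.npy")
at=lambda s,z:list(c0+u*s+[0,0,z])
robot.line_to(at(-.165,.097),vel=.03); robot.pause(.3); print("drift",robot.observe()["ft_force"]-b)
robot.line_to(at(-.175,.25),vel=.2); robot.move_pose([.44,.03,.38],[180,0,180]); robot.pause(.2)
f=robot.grab_frame("wrist"); g=robot.grab_frame("scene")
cv2.imwrite("pics/end.png",np.hstack([cv2.resize(f[110:350,120:400],(467,400),interpolation=cv2.INTER_CUBIC),cv2.resize(g[120:300,140:280],(311,400),interpolation=cv2.INTER_CUBIC)])); print(robot.observe()["time"])
E
```

```text
drift [ 0.503  0.191 -1.033]
34.9333
```

View pics/end.png

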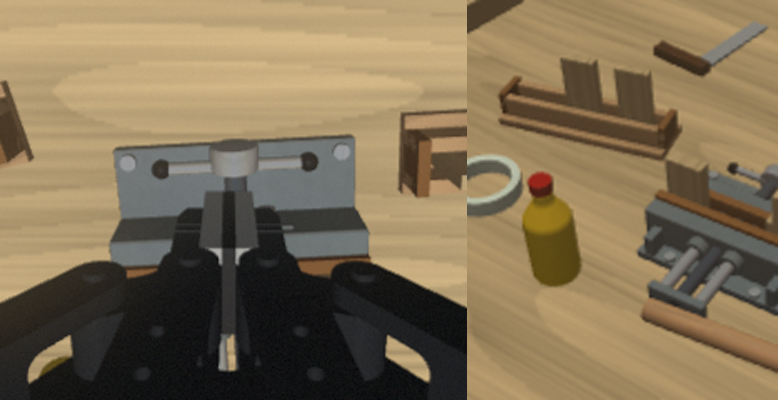

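The jaw is now parallel to the base plate (wrist view, row 220 against row 145), the packer is upright between the jaws (687,185), and the other two offcuts are still in the rack. Allowing for force-sensor drift, the push was about 17 N. I'm handing in.

```bash
python3 -c "
from plant import robot
print(robot.job_done())"
```

```text
the job is handed in; nothing more can be done
None
```

I stood the matching 18 mm offcut (17.4 mm by pinch, against 17.5 mm for the tenon) in the vice as packer, nipped it and the part with a push of about 17 N, which should leave about 4 N on each, and handed the job in at about 35 s of the 72 s allowed.

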